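# Pack the stacking lunch box into its caddy

### The arm

A 6-joint arm with a two-finger parallel gripper is mounted at the origin on the work surface. World frame = base frame: x ahead of the robot, y to its left, z up, the work surface at z = 0. Lengths are in mm, angles in rad, forces in N, time in s.
With the tool pointing down it reaches from about 425 to 1125 mm from the base axis. Payload 14.9 kg.
Tool frame: the origin (TCP) lies midway between the tips of the shut fingers; the grasp point (between the pads) lies 19 mm behind it; z points along the fingers, y is the line along which they close (so a half turn about z gives the same grasp; the last joint's range is limited). The gripper opens to 91 mm and grips with 3 to 60 N. Pads are 32 mm wide; open, the fingers measure 118 mm over their backs; the gripper's body (76 mm by 178 mm) begins 60 mm behind the grasp point.
Start: joints at [-0.033, 0.379, 1.734, -0, 1.028, -0.033], TCP at [700.013, -0.006, 213.932] pointing down, gripper open.
Joint ranges: [-2.77, 2.77], [-0.74, 2.19], [0, 2.66], [-1.06, 4.2], [0.31, 2.87], [-3.08, 3.08]. Speed limits (rad/s): [1.89, 1.89, 2.39, 3.14, 3.14, 3.14].

### API

Orientations are given as a unit quaternion [x, y, z, w].
In Python, from bench import bot, eyes gives the robot as it stands.
- The arm moves only by the shell command python3 -m crank 'ROWS' [OPENING] [FORCE]. ROWS is JSON, a list of rows, each a list of 4 numbers: the shift along the tool's x, y, z in units of 30 mm (1.0 is 30 mm), then the turn about the tool's z in units of 5 degrees (1.0 is 5 degrees). In form: [[dx, dy, dz, turn], ...]. A call has 1 to 12 rows; each row shifts and turns the commanded pose from where the row before left it, along the tool's axes as they then stand; what a row does not reach is not made up. A row lasts 1/12 s, in which the tool goes at most 41.7 mm and 7.16 degrees, less where a joint would pass 70% of its speed; a pose out of reach is approached as far as the arm can. A call is refused whole if a number of a shift passes 1 or a number of a turn 1, either way. A call with a gripper value outside its range is refused whole. OPENING is the finger opening in mm, from 0 to 91.2, set as the call begins (- or left out, the last holds). The fingers move at their own pace and stop on an object; FORCE is the grip in N (left out, the last holds). Time passes only in rows, so rows that do not move let the fingers close. It gives the time, the measured TCP pose, the force, the opening and the grip force at its end, in the units of the state.
- bot.state(): the state, without advancing time (a new reading comes with each control period).
- eyes.snapshot(name): name is "scene" or "side" or "wrist"; returns (picture, depth): 384x512x3 uint8, red, green, blue; 384x512 float32, mm along the optical axis (not along the pixel's ray), 0 where there is no reading.
- eyes.calibration(name): a dict with "vfov" (degrees; the focal length in pixels is half the picture's height over the tangent of half this angle, whatever the lens; pixels are square), "cx", "cy" (the principal point, pixels), "cam_to_world" (4x4, takes a point from camera to world coordinates); the wrist camera has in their place "hand_eye" (4x4, takes a point from camera to tool coordinates, whose origin is the TCP and whose axes are the flange's). Camera axes: x right, y down, z forward; pixel columns grow to the right and rows downward; lengths in mm; the calibration is good to about 2 mm. A picture is of the moment at which its call begins: read the wrist's pose just before it. calibration takes no time and is no camera call.
- bot.sign_off(): hands the job in; it is judged then, once.
The state is a dict: "time_s": time; "joint_pos": joint angles; "qd": joint speeds; "joint_efforts": joint torques, N m; "ee_pos": TCP position; "tool_rot": TCP orientation; "ft_force": force on the tool from outside, world axes, zero at the start; "moment": the same for the moment, N m; "opening": finger opening in mm; "grasp_force": force on a finger pad.
Only numpy, scipy, OpenCV 4.12 (cv2) and the standard library are available. Lean on these libraries where they do the work, as an engineer would, in place of code of your own. Each camera call takes 0.05 s, during which the arm holds its last target. There are 200 camera calls.

### The job

Pack the lunch box up in its steel caddy, one part after another: first the teal food box down into the caddy's pocket, then the white tray on top of the box, then the pink lid, which is drying on the sloped stand, on top of the tray. Each part must sit squarely and fully home, with the foot under the tray and under the lid nested inside the part below; set the parts down, do not drop them. Leave the mug, bowl, spoon, flask, bottle, jar and can where they are.

Things in the scene. Friction and masses are not known exactly. Their poses are not given: they have to be found in the camera images.
- caddy: Steel caddy, fixed; place varies. Base 156 x 100 mm (x, y), 6 mm thick. End walls across x: 6 mm thick, 56 mm wide, tops 95 mm above the worktop, 128 mm apart inside (pocket length). Side lips: 5 mm thick, 74 mm apart inside (y), tops 18 mm above the worktop; above them the long sides are open. Origin: centre of the underside, z up.
- pocket_floor (a point): Centre of the pocket's floor, 6 mm above the caddy's origin; axes as the caddy's (x along the pocket).
- food_box: Teal open-topped food box, 120 x 66 x 50 mm (x, y, z), walls and floor 4 mm, inside 112 x 58 mm; stands mouth up on the worktop, 0.13 to 0.25 kg. Origin: centre of the underside; x along its length. Fits the caddy's pocket lengthwise, either way round.
- tray: White open-topped tray, 120 x 66 mm (x, y), 33 mm high in all: a foot 106 x 52 x 5 mm, which nests into the food box's mouth, and above it the tray, 28 mm high, 4 mm walls, inside 112 x 58 mm. Stands on its foot on the worktop. Origin: centre of the foot's underside; x along its length. Nested on the food box its origin is 45 mm above the box's.
- lid: Pink lid: plate 120 x 66 x 8 mm over a foot 106 x 52 x 5 mm; white handle bar on top, 64 mm long (x), 16 wide (y), 35 high, 13 to 48 mm above the origin. Origin: centre of the foot's underside; x along its length, z out through the handle. At first it lies on the stand, z tilted 35 degrees towards the stand's -x. Nested on the tray its origin is 28 mm above the tray's.
- lid_handle (a point): Grip point in the lid's handle bar, 38 mm above the lid's origin along its z; axes as the lid's.
- stand: Dark steel draining stand, fixed to the worktop; its place varies. Base 130 x 100 mm; on it three bars, sloping 35 degrees, rise towards +x of the stand from a 12 mm high lip at the low end; the middle of the slope is 58 mm above the worktop, the top end about 100 mm. Origin: centre of the underside.
- mug: Blue mug, 80 mm wide, 85 mm high, handle at its +y side. Bystander. Origin: centre of the underside.
- bowl: White bowl, 130 mm wide, 50 mm high. Bystander. Origin: centre of the underside.
- spoon: Spoon lying flat, 170 mm long, along its x. Bystander.
- flask: Steel vacuum flask with black cap, 68 mm wide, 210 mm high. Bystander. Origin: centre of the underside.
- bottle: Green glass bottle, 66 mm wide, 200 mm high. Bystander. Origin: centre of the underside.
- jar: Amber glass jar with yellow lid, 72 mm wide, 100 mm high. Bystander. Origin: centre of the underside.
- can: Red food can, 68 mm wide, 90 mm high. Bystander. Origin: centre of the underside.
Not all that is in view belongs to the job. Of the things that look like the tray, the smaller one is meant.

How it is judged:
By the outcome, as a careful person would: the job done as asked, in the order asked, and still so for the second after the job is handed in, with the robot touching nothing.
It also fails if it takes over 72 s, if anything falls off the work surface, if the arm or the gripper's body presses on something with over 40 N, if the wrist force passes 120 N, or if a joint passes its speed limit or range.

## Working session

There is one attempt and no reset: what is moved stays moved. The work goes in short steps, Python scripts to look and compute and a shell command to move; the robot and the scene stay as the last step left them, time stands still between calls to the robot, and variables do not carry over. Pictures are saved under pics/ and viewed, at most 10 in all, crops included, and the job is handed in when it is done.

```bash
mkdir -p pics; ls; cat > h.py <<'E'
import numpy as np, cv2
from scipy.spatial.transform import Rotation as R
from bench import bot, eyes
def cam(name):
    c=eyes.calibration(name); s=bot.state()
    im,d=eyes.snapshot(name)
    f=im.shape[0]/2/np.tan(np.radians(c['vfov'])/2)
    if 'hand_eye' in c:
        T=np.eye(4);T[:3,:3]=R.from_quat(s['tool_rot']).as_matrix();T[:3,3]=s['ee_pos'];T=T@np.array(c['hand_eye'])
    else: T=np.array(c['cam_to_world'])
    return im,d,f,c['cx'],c['cy'],T
def cloud(d,f,cx,cy,T):
    v,u=np.mgrid[:d.shape[0],:d.shape[1]]
    P=np.stack([(u-cx)/f*d,(v-cy)/f*d,d],-1)
    W=P@T[:3,:3].T+T[:3,3]; W[d<=0]=np.nan
    return W
def ray(u,v,z,f,cx,cy,T):
    r=T[:3,:3]@np.array([(u-cx)/f,(v-cy)/f,1]);o=T[:3,3]
    return o+r*(z-o[2])/r[2]
E
python3 - <<'E'
from h import *
for n in('scene','side','wrist'):
    im,d,f,cx,cy,T=cam(n)
    cv2.imwrite(f'pics/{n}0.png',im[...,::-1]); np.savez(f'/tmp/{n}0.npz',im=im,d=d,f=f,cx=cx,cy=cy,T=T)
    print(n,f,cx,cy,T.round(2).tolist(),(d>0).mean())
print(bot.state())
a=cv2.imread('pics/scene0.png');print(a.shape)
E
```

```text
pics
scene 354.3320266688081 257.4801356106559 186.9316707429957 [[-0.12, 0.6, -0.79, 1281.62], [0.99, 0.07, -0.09, 93.32], [0.0, -0.79, -0.61, 668.1], [0.0, 0.0, 0.0, 1.0]] 0.9961598714192709
side 455.69398701201794 267.5966360596958 194.88983525813077 [[-0.99, -0.08, 0.09, 368.27], [-0.12, 0.68, -0.72, 927.22], [-0.0, -0.73, -0.68, 961.74], [0.0, 0.0, 0.0, 1.0]] 0.9962921142578125
wrist 281.6364438293515 253.25153025858327 190.58125141988623 [[1.0, 0.0, -0.0, 699.72], [-0.0, -0.97, -0.25, 70.57], [-0.0, 0.25, -0.97, 384.22], [0.0, 0.0, 0.0, 1.0]] 0.9923451741536459
{'time_s': 0.15, 'joint_pos': array([-3.33080723e-02,  3.79267261e-01,  1.73461399e+00,  4.73406182e-05,
        1.02849905e+00, -3.33101607e-02]), 'qd': array([-0.00085835, -0.00363175, -0.00276936,  0.00109342,  0.00043892,
        0.00076311]), 'joint_efforts': array([-6.05650021e-04, -7.64114213e+01, -4.34656477e+01,  6.51094434e-02,
        4.09642188e-02, -4.73684588e-05]), 'ee_pos': array([6.99720163e+02, 8.88224589e-03, 2.13469678e+02]), 'tool_rot': array([ 7.07114632e-01,  7.07098821e-01, -2.54245039e-04, -3.01442528e-04]), 'ft_force': array([-0.10720553, -0.07616668,  0.46829718]), 'moment': array([-0.03151917, -0.00472203, -0.0106485 ]), 'grasp_force': 0.0, 'opening': 91.32223612960928}
(384, 512, 3)
```

View pics/scene0.png

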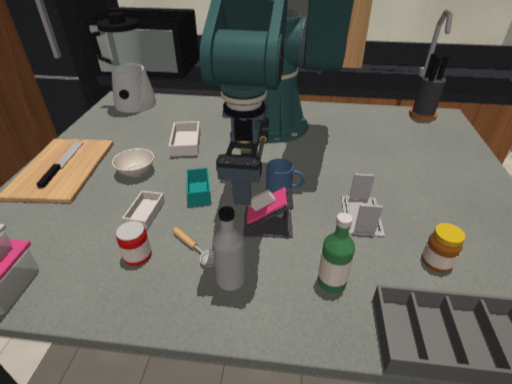

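View pics/side0.png

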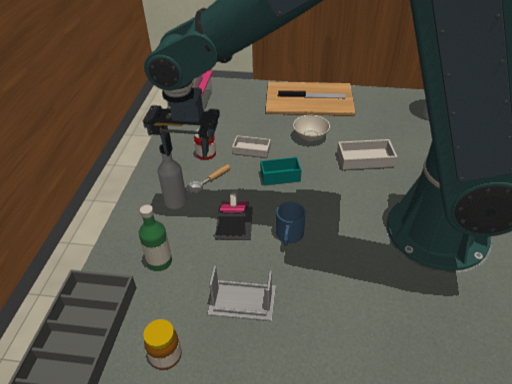

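The scene view shows the teal box at (199,187), trays at (144,210) (small) and (185,138) (large), the pink lid on the stand at (267,204), and the caddy at (362,210). There is a pink-lidded distractor at (15,260). The side view shows the box (281,171), small tray (252,146), large tray (366,154), lid (233,207) and caddy (242,298).

Candidates:
- **Tray:** small one at scene (144,210) or large one at (185,138). I choose the small one.
- **Lid:** the one on the stand at (267,204) or the pink thing at (15,260). I choose the one on the stand.
- **Box:** only one, teal, at (199,187).

Next I measure these.

```bash
cat > /tmp/m.py <<'E'
from h import *
def L(n):
    z=np.load(f'/tmp/{n}0.npz'); return z['im'],cloud(z['d'],float(z['f']),float(z['cx']),float(z['cy']),z['T'])
def box(n,lo,hi,mask,nm,zlo,zhi):
    im,W=L(n); hsv=cv2.cvtColor(im,cv2.COLOR_RGB2HSV)
    m=mask(hsv)
    r=np.zeros(m.shape,bool); r[lo[1]:hi[1],lo[0]:hi[0]]=1
    P=W[m&r]; P=P[np.isfinite(P).all(1)]
    zt=np.percentile(P[:,2],97); Q=P[(P[:,2]>zlo)&(P[:,2]<zhi)]
    c,s,a=cv2.minAreaRect(Q[:,:2].astype(np.float32))
    print(nm,n,len(P),'z97',zt.round(1),'rim n',len(Q),'c',np.round(c,1),'size',np.round(s,1),'ang',round(a,1))
teal=lambda h:(h[...,0]>78)&(h[...,0]<98)&(h[...,1]>120)
pink=lambda h:(h[...,0]>155)&(h[...,0]<176)&(h[...,1]>120)
wh=lambda h:(h[...,1]<60)&(h[...,2]>110)
ar=lambda h:h[...,0]>=0
box('scene',(180,160),(220,210),teal,'box',44,56);box('side',(255,150),(310,190),teal,'box',44,56)
box('scene',(118,185),(168,230),ar,'tray',27,40);box('side',(228,132),(275,160),ar,'tray',27,40)
box('scene',(160,115),(208,160),ar,'BIGtray',27,60);box('side',(330,132),(400,172),ar,'BIGtray',27,60)
box('scene',(240,180),(300,225),pink,'lid',20,130);box('side',(210,190),(255,225),pink,'lid',20,130)
for n,lo,hi in(('scene',(335,165),(390,240)),('side',(200,262),(282,325))):
    box(n,lo,hi,ar,'caddy walls',85,105);box(n,lo,hi,ar,'caddy lips',13,23);box(n,lo,hi,ar,'caddy all',3.5,105)
for n,lo,hi in(('scene',(240,180),(300,240)),('side',(205,180),(260,245))):
    box(n,lo,hi,wh,'handle',60,160); box(n,lo,hi,ar,'stand',4,160)
im,W=L('scene'); a=cv2.resize(im[110:250,100:400],None,fx=2.5,fy=2.5,interpolation=cv2.INTER_CUBIC);cv2.imwrite('pics/crop1.png',a[...,::-1])
E
PYTHONPATH=. python3 /tmp/m.py
```

```text
Traceback (most recent call last):
  File "h.py", line 1, in <module>
    import numpy as np, cv2
ModuleNotFoundError: No module named 'cv2'
```

```bash
python3 - < /tmp/m.py
```

```text
box scene 803 z97 51.4 rim n 141 c [ 468.3 -181.1] size [123.9  62.9] ang 15.5
box side 936 z97 52.4 rim n 195 c [ 466.9 -179.6] size [119.5  75.6] ang 16.0
tray scene 2247 z97 91.3 rim n 285 c [ 578.5 -308.5] size [ 68.3 124.8] ang 86.8
tray side 1310 z97 35.6 rim n 207 c [ 579.1 -309.2] size [ 79.3 121.8] ang 87.8
BIGtray scene 2147 z97 49.2 rim n 455 c [ 193.1 -301.3] size [182.9  96.6] ang 11.8
BIGtray side 2789 z97 49.5 rim n 764 c [ 192.9 -298.5] size [176.9 106.6] ang 11.9
lid scene 525 z97 102.2 rim n 509 c [578.3  32.9] size [ 67.2 103.4] ang 7.6
lid side 233 z97 104.0 rim n 222 c [575.2  43.4] size [65.  88.3] ang 6.3
caddy walls scene 4107 z97 199.1 rim n 184 c [512.1 293.5] size [142.6  55.4] ang 0.7
caddy lips scene 4107 z97 199.1 rim n 196 c [513.8 293.3] size [138.9  84. ] ang 0.7
caddy all scene 4107 z97 199.1 rim n 1771 c [430.1 300.6] size [150.7 340. ] ang 77.9
caddy walls side 5141 z97 78.5 rim n 137 c [512.3 295.9] size [139.8  56.5] ang 0.8
caddy lips side 5141 z97 78.5 rim n 333 c [512.3 293.5] size [139.   89.1] ang 0.4
caddy all side 5141 z97 78.5 rim n 2616 c [523.4 271.8] size [211.3 186.7] ang 6.5
handle scene 714 z97 108.5 rim n 290 c [580.2  22.4] size [17.1 59.2] ang 6.3
stand scene 3588 z97 259.5 rim n 2360 c [579.  42.] size [146.4 398.7] ang 89.5
handle side 943 z97 103.9 rim n 67 c [576.   44.7] size [14.5 22.4] ang 5.1
stand side 3560 z97 100.2 rim n 1558 c [598.2 -10.2] size [171.  270.7] ang 7.8
```

View pics/crop1.png

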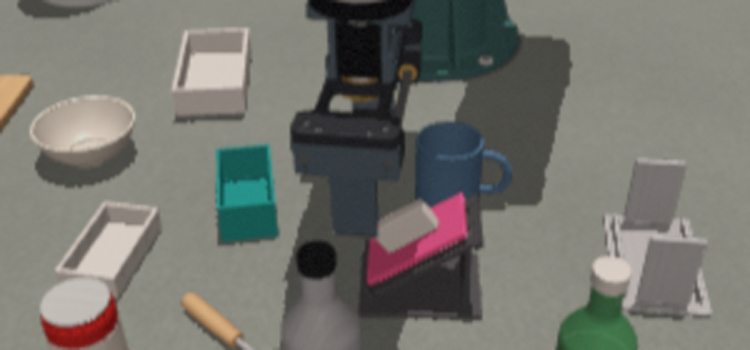

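The crop confirms the choices: teal box at crop (246,190), small white tray at (110,245), the larger look-alike at (212,70), and the pink lid with its handle on the stand at (415,235). Next I check clearances and the lid's geometry.

```bash
cat >> /tmp/m.py <<'E'
print('-----')
def hi(n,lo,hi_,zlo,zhi,nm):
    im,W=L(n);P=W[lo[1]:hi_[1],lo[0]:hi_[0]].reshape(-1,3);P=P[np.isfinite(P).all(1)];P=P[(P[:,2]>zlo)&(P[:,2]<zhi)]
    print(nm,n,len(P),P.min(0).round(),P.max(0).round())
hi('scene',(218,230),(245,290),100,140,'flask');hi('side',(160,160),(186,208),60,140,'flask')
hi('scene',(322,240),(352,290),50,120,'bottle');hi('side',(138,220),(172,268),50,120,'bottle')
hi('scene',(268,162),(303,190),60,90,'mug');hi('side',(275,200),(306,246),60,90,'mug')
hi('side',(195,136),(216,158),40,95,'can');hi('scene',(118,220),(152,262),40,95,'can')
hi('side',(292,116),(330,145),30,60,'bowl')
hi('side',(190,165),(232,192),6,40,'spoon')
from scipy import ndimage as nd
for n,lo,h_ in(('scene',(240,180),(300,225)),('side',(210,185),(255,225))):
    im,W=L(n);hsv=cv2.cvtColor(im,cv2.COLOR_RGB2HSV);r=np.zeros(hsv.shape[:2],bool);r[lo[1]:h_[1],lo[0]:h_[0]]=1
    m=pink(hsv)&r
    P=W[nd.binary_erosion(m)];P=P[np.isfinite(P).all(1)];c=np.median(P,0)
    for _ in range(5):
        U,S,V=np.linalg.svd(P-P.mean(0),full_matrices=False);nn=V[2]*np.sign(V[2,2]);k=abs((P-P.mean(0))@nn)<4;P=P[k]
    print(n,'plane n',nn.round(3),'tilt',np.degrees(np.arccos(nn[2])).round(1),'az',np.degrees(np.arctan2(nn[1],nn[0])).round(1),len(P))
    Q=W[m];Q=Q[np.isfinite(Q).all(1)];print(Q.min(0).round(),Q.max(0).round())
    # handle points: >6mm above plane
    w=(hsv[...,1]<70)&(hsv[...,2]>100)&r; H=W[w];H=H[np.isfinite(H).all(1)];hh=(H-P.mean(0))@nn;H=H[(hh>5)&(hh<42)];hh=(H-P.mean(0))@nn
    print('handle',len(H),hh.max(),H.mean(0).round(1),H.min(0).round(),H.max(0).round())
    T=H[hh>29]; 
    if len(T)>5: print('top face',len(T),T.mean(0).round(1),cv2.minAreaRect(T[:,:2].astype(np.float32)))
    e=nn@[0,0,1]
E
python3 - < /tmp/m.py | sed '1,/-----/d'
```

```text
flask scene 442 [750. -47. 100.] [806.   4. 140.]
flask side 523 [737. -51.  60.] [801.   7. 140.]
bottle scene 671 [744. 168.  50.] [785. 232. 120.]
bottle side 507 [717. 181.  50.] [779. 237. 120.]
mug scene 367 [376.  20.  60.] [459. 122.  87.]
mug side 481 [377.  16.  60.] [455. 127.  90.]
can side 149 [ 696. -276.   40.] [ 759. -234.   93.]
can scene 899 [ 701. -301.   40.] [ 766. -235.   94.]
bowl side 392 [ 320. -479.   30.] [ 446. -349.   56.]
spoon side 253 [ 614. -204.    6.] [755. -62.  26.]
scene plane n [ 0.076 -0.564  0.822] tilt 34.7 az -82.3 385
[504. -22.  -1.] [615.  84. 104.]
handle 282 37.05187349147351 [584.   20.6  89.8] [570.  -7.  58.] [591.  52. 115.]
top face 94 [582.7  14.7  99.5] ((580.5505981445312, 15.816619873046875), (17.02288818359375, 46.0217399597168), 7.502867698669434)
side plane n [ 0.059 -0.529  0.847] tilt 32.1 az -83.6 114
[540.  -5.   3.] [631.  88. 106.]
handle 247 34.039337222407674 [605.5 -74.6  27.3] [ 542. -134.   -3.] [683.  56. 117.]
top face 11 [577.4  36.7 112.3] ((577.016845703125, 36.78504180908203), (5.8807268142700195, 13.619646072387695), 83.53058624267578)
```

```bash
python3 -m crank '[[-0.6,-0.78,0,0],[-0.6,-0.78,0,0],[-0.6,-0.78,0,0],[-0.6,-0.78,0,0],[-0.6,-0.78,0,0],[-0.6,-0.78,0,0],[-0.6,-0.78,0,0],[-0.6,-0.78,0,0],[-0.6,-0.78,0,0],[-0.6,-0.78,0,0]]' 91; python3 -m crank '[[0,0,0,1],[0,0,0,1],[0,0,0,1],[0,0,0,1],[0,0,0,1],[0,0,0,1],[0,0,0,1],[0,0,0,1],[0,0,0,1],[0,0,0,1],[0,0,0,1],[0,0,0,1]]';python3 -m crank '[[0,0,0,1],[0,0,0,1],[0,0,0,0.9],[0,0,0,0],[0,0,0,0]]'
cat > rel.py <<'E'
from h import *
def go(p,az=None):
    "p world TCP target; az = tool-y azimuth deg; prints shifts in units at the present orientation"
    s=bot.state();M=R.from_quat(s['tool_rot']).as_matrix()
    ya=np.degrees(np.arctan2(M[1,1],M[0,1]))
    print('t',round(s['time_s'],2),'tcp',np.round(s['ee_pos'],1),'y az',ya.round(2),'F',np.round(s['ft_force'],1),'open',round(s['opening'],1),'grip',round(s['grasp_force'],1),'q6',s['joint_pos'][5].round(2))
    tot=np.zeros(3)
    if p is not None: print('units xyz',(M.T@(np.array(p,float)-s['ee_pos'])/30).round(3))
    if az is not None: print('turn units',round(-((az-ya+90)%180-90)/5,2))
def rim(zlo,zhi,mask=None,roi=None,save=None):
    im,d,f,cx,cy,T=cam('wrist');W=cloud(d,f,cx,cy,T)
    if save: cv2.imwrite(f'pics/{save}.png',im[...,::-1])
    hsv=cv2.cvtColor(im,cv2.COLOR_RGB2HSV)
    m=np.isfinite(W).all(-1)&(W[...,2]>zlo)&(W[...,2]<zhi)
    if mask: m&=mask(hsv)
    if roi is not None: m&=(abs(W[...,0]-roi[0])<roi[2])&(abs(W[...,1]-roi[1])<roi[2])
    Q=W[m];c,s,a=cv2.minAreaRect(Q[:,:2].astype(np.float32))
    print('rim',len(Q),'z',np.median(Q[:,2]).round(1),'c',np.round(c,1),'size',np.round(s,1),'ang',round(a,2))
    return im,W,m
E
python3 - <<'E'
from rel import *
teal=lambda h:(h[...,0]>78)&(h[...,0]<98)&(h[...,1]>100)
go([467.5,-180.3,200],105.7)
rim(44,58,teal,(467,-180,110),save='w1')
E
```

```text
time_s: 0.98
ee_pos: [464.7, -180.6, 213.8]
tool_rot: [0.707, 0.707, -0.0, -0.0]
ft_force: [0.5, -0.0, 0.2]
opening: 90.9
grasp_force: 0.0
time_s: 1.98
ee_pos: [465.9, -179.9, 213.8]
tool_rot: [0.966, 0.257, -0.0, -0.0]
ft_force: [-0.7, -0.5, -0.3]
opening: 90.9
grasp_force: 0.0
time_s: 2.4
ee_pos: [465.9, -180.0, 213.9]
tool_rot: [0.991, 0.136, -0.0, -0.0]
ft_force: [0.6, -0.8, -0.6]
opening: 90.8
grasp_force: 0.0
t 2.4 tcp [ 465.9 -180.   213.9] y az -74.36 F [ 0.6 -0.8 -0.6] open 90.8 grip 0.0 q6 0.88
units xyz [0.048 0.025 0.462]
turn units -0.01
rim 1084 z 50.0 c [ 466.6 -181.8] size [119.8  65.9] ang 16.46
```

View pics/w1.png

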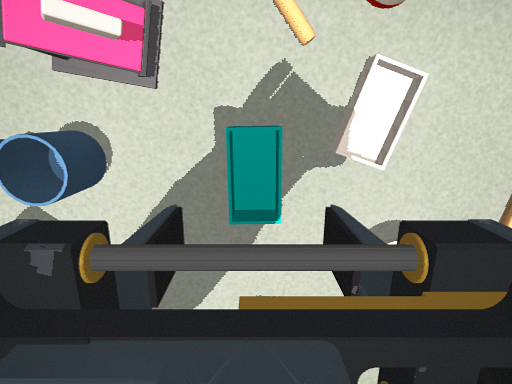

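The wrist view shows the box at (254,175) between the fingers, the tray at (382,112), and the lid at the upper left (75,30). The box measures 119.8x65.9 with its rim at z 50.0, as it should.

```bash
python3 - <<'E'
from rel import *
go([466.6,-181.8,22],106.4)
wh=lambda h:(h[...,1]<60)&(h[...,2]>90)
rim(27,40,None,(579,-309,100))
E
```

```text
t 2.45 tcp [ 465.9 -180.   213.9] y az -74.34 F [-0.7 -0.  -0.7] open 90.9 grip 0.0 q6 0.88
units xyz [6.000e-03 6.600e-02 6.395e+00]
turn units -0.15
rim 1488 z 32.7 c [ 578.7 -308. ] size [ 67.1 120.3] ang 86.36
```

```bash
python3 -m crank '[[0,0.066,0,-0.15],[0,0,0.9,0],[0,0,0.9,0],[0,0,0.9,0],[0,0,0.9,0],[0,0,0.9,0],[0,0,0.9,0],[0,0,0.7,0],[0,0,0.3,0],[0,0,0,0],[0,0,0,0]]' 91 >/dev/null; python3 -m crank '[[0,0,0,0],[0,0,0,0],[0,0,0,0],[0,0,0,0],[0,0,0,0],[0,0,0,0],[0,0,0,0],[0,0,0,0]]' 50 20 >/dev/null
python3 - <<'E'
from rel import *
go([466.6,-181.8,160],106.4)
E
```

```text
t 4.08 tcp [ 467.  -182.1   22.7] y az -73.75 F [-2.6  0.7  9.8] open 65.9 grip 20.0 q6 0.87
units xyz [-0.006 -0.01  -4.577]
turn units -0.03
```

```bash
python3 -m crank '[[0,0,-0.6,0],[0,0,-0.9,0],[0,0,-0.9,0],[0,0,-0.9,0],[0,0,-0.9,0],[0,0,-0.8,0.5],[0,0,0,0.9],[0,0,0,0.9],[0,0,0,0.83]]' - 25 >/dev/null; python3 -m crank '[[0.1,-0.6,0,0],[0.1,-1,0,0],[0.1,-1,0,0],[0.1,-1,0,0],[0.1,-1,0,0],[0.1,-1,0,0],[0.1,-1,0,0],[0.1,-1,0,0],[0.1,-1,0,0],[0.1,-1,0,0],[0.1,-1,0,0],[0.1,-0.7,0,0]]' >/dev/null;python3 -m crank '[[0.2,-0.9,0,0],[0.2,-0.6,0,0],[0,0,0,0],[0,0,0,0],[0,0,0,0]]'>/dev/null
python3 - <<'E'
from rel import *
go([512.8,293.7,160],90.6)
im,W,m=rim(85,105,None,(513,294,110),save='w2')
rim(12.5,23,None,(513,294,90))
Q=W[m]
for sg in(-1,1):
    q=Q[(Q[:,0]-513)*sg>0];print(cv2.minAreaRect(q[:,:2].astype(np.float32)),q[:,2].max())
E
```

```text
t 6.25 tcp [510.  202.2 171.8] y az -89.38 F [ 0.1 -0.5 -1.3] open 66.0 grip 25.0 q6 1.9
units xyz [ 0.125 -3.05   0.392]
turn units 0.0
rim 467 z 94.7 c [578.3 294.7] size [ 5.1 55.2] ang 0.63
rim 692 z 17.6 c [513.8 294.4] size [134.7  84. ] ang 0.72Traceback (most recent call last):
  File "<stdin>", line 7, in <module>
    return umr_maximum(a, axis, None, out, keepdims, initial, where)
ValueError: zero-size array to reduction operation maximum which has no identity
```

View pics/w2.png

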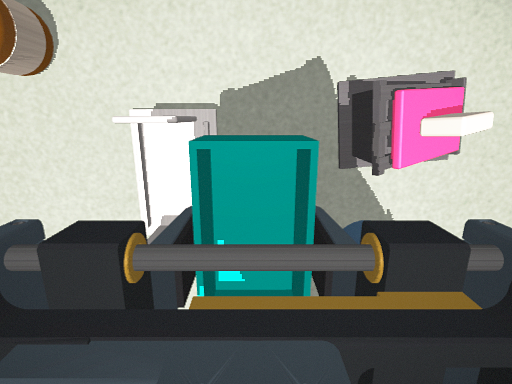

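The box is held square at (254,215), the caddy is at (165,165) with its +x wall at (155,119), and the lid is at right (430,125). Next I check the box's place in the hand.

```bash
python3 - <<'E'
from rel import *
teal=lambda h:(h[...,0]>78)&(h[...,0]<98)&(h[...,1]>100)
s=bot.state();p=s['ee_pos']
im,W,m=rim(p[2]+22,p[2]+34,teal,(p[0],p[1],90))
Q=W[m];print(np.percentile(Q,[.5,99.5],0).round(1), p.round(1)); q=Q[Q[:,0]>Q[:,0].max()-10]; print(q.min(0),q.max(0))
go([511.8,294.6,172],90.65)
E
```

```text
rim 3426 z 199.1 c [523.7 201.7] size [92.3 67.4] ang 0.58
[[480.7 168.2 194.1]
 [570.  234.4 201. ]] [510.2 201.8 171.9]
[560.17627984 168.73965317 194.17760803] [570.1708266  234.65274729 201.9172086 ]
t 6.4 tcp [510.3 201.8 171.9] y az -89.45 F [-0.2  0.4 -1.1] open 65.9 grip 25.0 q6 1.9
units xyz [ 8.000e-02 -3.092e+00 -2.000e-03]
turn units -0.02
```

```bash
python3 -m crank '[[0.085,-0.7,0,0],[0,-0.9,0,0],[0,-0.9,0,0],[0,-0.59,0,0],[0,0,0,0],[0,0,0,0],[0,0,0,0]]' >/dev/null
python3 - <<'E'
from rel import *
go([512,294.6,29],90.65)
E
```

```text
t 6.98 tcp [511.9 294.5 171.8] y az -89.42 F [-0.3  0.2 -1.2] open 65.9 grip 25.0 q6 2.04
units xyz [ 4.000e-03 -6.000e-03  4.761e+00]
turn units -0.01
```

```bash
python3 -m crank '[[0,0,0.7,0],[0,0,0.9,0],[0,0,0.9,0],[0,0,0.8,0],[0,0,0.5,0],[0,0,0.3,0],[0,0,0.25,0],[0,0,0.15,0],[0,0,0.1,0],[0,0,0.05,0],[0,0,0.05,0],[0,0,0,0]]'
python3 - <<'E'
from rel import *
go([512,294.6,28.7],90.65)
E
```

```text
time_s: 7.98
ee_pos: [512.3, 295.4, 31.3]
tool_rot: [1.0, 0.005, 0.0, -0.0]
ft_force: [-0.4, -0.6, -1.5]
opening: 65.6
grasp_force: 25.0
t 7.98 tcp [512.3 295.4  31.3] y az -89.4 F [-0.4 -0.6 -1.5] open 65.6 grip 25.0 q6 2.04
units xyz [-0.012  0.027  0.086]
turn units -0.01
```

```bash
python3 -m crank '[[0,0,0.03,0],[0,0,0.03,0],[0,0,0.03,0],[0,0,0.01,0],[0,0,0,0]]'
```

```text
time_s: 8.4
ee_pos: [512.2, 295.5, 28.6]
tool_rot: [1.0, 0.005, 0.0, -0.0]
ft_force: [-4.7, -3.6, 12.0]
opening: 65.8
grasp_force: 25.0
```

```bash
python3 -m crank '[[0,0,0,0],[0,0,0,0],[0,0,0,0],[0,0,0,0],[0,0,0,0]]' 91; python3 -m crank '[[0,0,-0.4,0],[0,0,-0.9,0],[0,0,-0.9,0],[0,0,-0.9,0],[0,0,-0.9,0],[0,0,-0.6,0],[0,0,0,0]]'>/dev/null
python3 - <<'E'
from rel import *
teal=lambda h:(h[...,0]>78)&(h[...,0]<98)&(h[...,1]>100)
im,W,m=rim(50,64,teal,(512,294,100))
go([578.7,-308,160],86.4)
E
```

```text
time_s: 8.82
ee_pos: [512.1, 295.3, 27.9]
tool_rot: [1.0, 0.005, -0.0, 0.0]
ft_force: [-0.3, -0.6, -0.1]
opening: 90.5
grasp_force: 0.0
rim 1411 z 55.9 c [511.9 294.7] size [120.   65.6] ang 0.7
t 9.45 tcp [513.1 295.8 168.6] y az -89.4 F [ 0.5  0.2 -1.5] open 90.7 grip 0.0 q6 2.04
units xyz [ 1.973 20.15   0.258]
turn units 0.84
```

```bash
python3 -m crank '[[0,0.6,0,0],[0.1,1,0,0],[0.1,1,0,0],[0.1,1,0,0],[0.1,1,0,0],[0.1,1,0,0],[0.1,1,0,0],[0.1,1,0,0],[0.1,1,0,0],[0.1,1,0,0],[0.1,1,0,0],[0.1,1,0,0]]'>/dev/null; python3 -m crank '[[0.1,1,0,0],[0.1,1,0,0],[0.1,1,0,0],[0.1,1,0,0],[0.1,1,0,0],[0.1,1,0,0],[0.1,1,0,0],[0.1,1,0,0],[0.07,0.6,0,0.84],[0,0,0,0],[0,0,0,0]]'>/dev/null
python3 - <<'E'
from rel import *
rim(27,40,None,(579,-309,90))
go([578.7,-308,6],86.4)
E
```

```text
rim 1338 z 32.9 c [ 578.3 -308.1] size [ 66.1 119. ] ang 86.47
t 11.42 tcp [ 576.9 -309.5  165. ] y az -93.56 F [-0.3  1.3 -0. ] open 91.1 grip 0.0 q6 1.1
units xyz [ 0.066 -0.05   5.3  ]
turn units 0.01
```

```bash
python3 -m crank '[[0.055,-0.045,0.6,0],[0,0,0.9,0],[0,0,0.9,0],[0,0,0.9,0],[0,0,0.8,0],[0,0,0.6,0],[0,0,0.4,0],[0,0,0.15,0],[0,0,0,0],[0,0,0,0]]' >/dev/null; python3 -m crank '[[0,0,0,0],[0,0,0,0],[0,0,0,0],[0,0,0,0],[0,0,0,0],[0,0,0,0],[0,0,0,0]]' 50 15 >/dev/null
python3 - <<'E'
from rel import *
go([578.7,-308,160],86.4)
E
```

```text
t 12.83 tcp [ 579.5 -308.9    9. ] y az -93.61 F [-1.3  1.5  6.6] open 66.2 grip 15.0 q6 1.11
units xyz [-0.026 -0.029 -5.034]
turn units -0.0
```

```bash
python3 -m crank '[[0,0,-0.5,0],[0,0,-0.9,0],[0,0,-0.9,0],[0,0,-0.9,0],[0,0,-0.9,0],[0,0,-0.8,0],[0,0,-0.4,-0.85]]' - 20 >/dev/null; python3 -m crank '[[0,-0.6,0,0],[-0.1,-1,0,0],[-0.1,-1,0,0],[-0.1,-1,0,0],[-0.1,-1,0,0],[-0.1,-1,0,0],[-0.1,-1,0,0],[-0.1,-1,0,0],[-0.1,-1,0,0],[-0.1,-1,0,0],[-0.1,-1,0,0],[-0.1,-1,0,0]]'>/dev/null; python3 -m crank '[[-0.1,-1,0,0],[-0.1,-1,0,0],[-0.1,-1,0,0],[-0.1,-1,0,0],[-0.1,-1,0,0],[-0.1,-1,0,0],[-0.1,-1,0,0],[-0.1,-1,0,0],[-0.1,-0.6,0,0],[0,0,0,0],[0,0,0,0]]'>/dev/null
python3 - <<'E'
from rel import *
s=bot.state();p=s['ee_pos']
im,W,m=rim(p[2]+18,p[2]+30,None,(p[0],p[1],75),save='w3')
Q=W[m];q=Q[(Q[:,0]>p[0]+30)]; print(np.percentile(q,[.5,99.5],0).round(1), p.round(1))
go([511.9,294.7,68],90.7)
E
```

```text
rim 3769 z 191.3 c [523.8 296.6] size [92.9 85.5] ang 0.71
[[541.9 264.  185.8]
 [570.5 329.9 193. ]] [511.4 297.1 167.3]
t 15.38 tcp [511.7 296.3 167.3] y az -89.32 F [ 0.4  0.1 -2.8] open 66.0 grip 20.0 q6 2.04
units xyz [0.009 0.053 3.311]
turn units -0.0
```

View pics/w3.png

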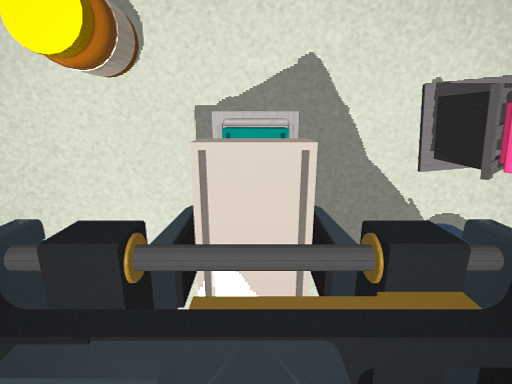

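The tray is held square at (254,220), over the caddy and box at (255,130).

```bash
python3 -m crank '[[0.035,0.05,0.5,0],[0,0,0.9,0],[0,0,0.8,0],[0,0,0.6,0],[0,0,0.3,0],[0,0,0.1,0],[0,0,0,0],[0,0,0,0]]'>/dev/null
python3 - <<'E'
from rel import *
go([512.6,294.7,60],90.7)
E
```

```text
t 16.05 tcp [514.1 294.9  72.4] y az -89.38 F [-0.3 -0.5 -2.1] open 65.7 grip 20.0 q6 2.04
units xyz [-0.049  0.008  0.413]
turn units -0.02
```

```bash
python3 -m crank '[[-0.03,0,0.1,0],[0,0,0.1,0],[0,0,0.05,0],[0,0,0.05,0],[0,0,0.05,0],[0,0,0.03,0],[0,0,0,0]]'; python3 -m crank '[[0,0,0.03,0],[0,0,0.02,0],[0,0,0,0]]'
```

```text
time_s: 16.63
ee_pos: [512.6, 295.0, 60.1]
tool_rot: [1.0, 0.006, -0.0, 0.0]
ft_force: [-0.4, 0.0, -2.1]
opening: 65.8
grasp_force: 20.0
time_s: 16.88
ee_pos: [512.7, 295.0, 59.8]
tool_rot: [1.0, 0.006, -0.0, 0.0]
ft_force: [-8.8, -4.8, 23.3]
opening: 65.4
grasp_force: 20.0
```

```bash
python3 -m crank '[[0,0,0,0],[0,0,0,0],[0,0,0,0],[0,0,0,0],[0,0,0,0]]' 91 >/dev/null; python3 -m crank '[[0,0,-0.4,0],[0,0,-0.9,0],[0,0,-0.9,0],[0,0,-0.9,0],[0,0,-0.9,0],[0,0,0,0],[0,0,0,0]]'>/dev/null
python3 - <<'E'
from rel import *
im,W,m=rim(79,90,None,(512,294,80))
wh=lambda h:(h[...,1]<70)&(h[...,2]>90)
p=[511.9,294.7]
r=(abs(W[...,0]-p[0])<63)&(abs(W[...,1]-p[1])<37)&m
c=cv2.minAreaRect(W[r][:,:2].astype(np.float32));print(c,r.sum(), np.percentile(W[r][:,2],[10,50,90]))
q=W[r]
for lo,hi,ax in((-62,-40,0),(40,62,0),(-36,-25,1),(25,36,1)):
    k=q[(q[:,ax]-p[ax]>lo)&(q[:,ax]-p[ax]<hi)];print(len(k),np.median(k[:,2]).round(2))
go([580,25,165],7.5)
E
```

```text
rim 1340 z 83.9 c [514.8 294.3] size [112.9  66.2] ang 0.69
((514.8283081054688, 294.2868957519531), (112.85552978515625, 66.1959228515625), 0.6931421160697937) 1340 [82.73744184 83.93784171 84.88199467]
121 83.61
505 84.01
537 83.93
536 83.87
t 17.93 tcp [512.6 295.  179.3] y az -89.35 F [ 0.6 -0.1 -0.2] open 91.0 grip 0.0 q6 2.04
units xyz [2.142 9.025 0.474]
turn units 16.63
```

```bash
python3 -m crank '[[0.1,0.6,0,0],[0.2,1,0,0],[0.2,1,0,0],[0.2,1,0,0],[0.24,1,0,0],[0.24,1,0,0],[0.24,1,0,0],[0.24,1,0,0],[0.24,1,0,0],[0.24,0.4,0,0]]'>/dev/null; python3 -m crank '[[0,0,0,-1],[0,0,0,-1],[0,0,0,-1],[0,0,0,-1],[0,0,0,-1],[0,0,0,-1],[0,0,0,-1],[0,0,0,-1],[0,0,0,-1],[0,0,0,-1],[0,0,0,-1],[0,0,0,-1]]'>/dev/null; python3 -m crank '[[0,0,0,-1],[0,0,0,-1],[0,0,0,-1],[0,0,0,-1],[0,0,0,-1],[0,0,0,-1],[0,0,0,-1],[0,0,0,-0.4],[0,0,0,0],[0,0,0,0]]' 50 >/dev/null
cat > lid.py <<'E'
from rel import *
def lid(save=None,roi=(580,30,110),zmin=20,name='wrist'):
    im,d,f,cx,cy,T=cam(name);W=cloud(d,f,cx,cy,T)
    if save: cv2.imwrite(f'pics/{save}.png',im[...,::-1])
    h=cv2.cvtColor(im,cv2.COLOR_RGB2HSV)
    ok=np.isfinite(W).all(-1)&(abs(W[...,0]-roi[0])<roi[2])&(abs(W[...,1]-roi[1])<roi[2])&(W[...,2]>zmin)
    m=ok&(h[...,0]>155)&(h[...,0]<178)&(h[...,1]>100)
    P=W[cv2.erode(m.astype(np.uint8),np.ones((3,3)))>0]
    for _ in range(8):
        c=P.mean(0);n=np.linalg.svd(P-c,full_matrices=False)[2][2];n*=np.sign(n[2]);P=P[abs((P-c)@n)<3]
    az=np.degrees(np.arctan2(-n[1],-n[0]));tilt=np.degrees(np.arccos(n[2]))
    ex=np.array([*(-n[:2]),0]);ex/=np.linalg.norm(ex) 
    print('pink',len(P),'n',n.round(3),'tilt',tilt.round(1),'stand x az',az.round(1))
    return im,W,m,ok,h,P,n
E
python3 - <<'E'
from lid import *
im,W,m,ok,h,P,n=lid('w4')
ya=P.mean(0)
# lid frame: z=n, y = horizontal perp, x = y x z
y=np.cross(n,[0,0,1]);y/=np.linalg.norm(y);y*=-1 if y[0]>0 else 1
x=np.cross(y,n)
print('x',x.round(3),'az x',np.degrees(np.arctan2(x[1],x[0])).round(2))
B=np.c_[x,y,n]
Q=W[m];L=(Q-ya)@B;L=L[abs(L[:,2])<3];r=cv2.minAreaRect(L[:,:2].astype(np.float32));print('plate',r)
w=ok&~m&(h[...,1]<80)&(h[...,2]>100);H=(W[w]-ya)@B;H=H[(abs(H[:,0])<60)&(abs(H[:,1])<33)&(H[:,2]>28)&(H[:,2]<42)]
print('handle top h',np.median(H[:,2]),len(H),cv2.minAreaRect(H[:,:2].astype(np.float32)))
o=ya+B@np.array([*r[0],-13]);print('origin from plate',o.round(1),'grip38',(o+38*n).round(1))
hc=cv2.minAreaRect(H[:,:2].astype(np.float32))[0];t=ya+B@np.array([*hc,np.median(H[:,2])]);print('handle top centre',t.round(1),'grip',(t-10*n).round(1))
go(None,7.5)
E
```

```text
pink 3699 n [ 0.059 -0.569  0.82 ] tilt 34.9 stand x az 95.9
x [-0.084  0.816  0.572] az x 95.89
plate ((-13.817951202392578, 0.05562591552734375), (66.072265625, 120.71321868896484), 89.84748077392578)
handle top h 34.769758884976056 739 ((-13.452226638793945, 0.04978656768798828), (63.59431457519531, 15.408127784729004), 0.8464061617851257)
origin from plate [575.8  38.1  58.2] grip38 [578.1  16.5  89.4]
handle top centre [578.6  11.2  97.6] grip [578.   16.9  89.4]
t 20.65 tcp [579.5  26.  178. ] y az 7.57 F [ 0.9 -0.3 -0.2] open 50.0 grip 0.0 q6 -0.13
turn units 0.01
```

View pics/w4.png

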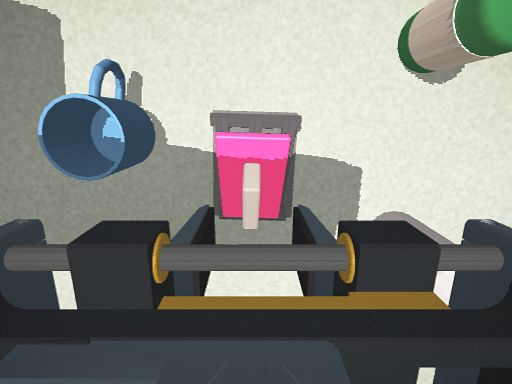

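The lid's plate is at (253,175) and its handle at (251,195), below the fingers. It measures 120.7x66 and the tilt is 34.9°, both as given. The tool can't tilt, so I'll grip the bar with the tool vertical and level the lid against the free worktop.

```bash
python3 -m crank '[[0,0,0,0.33],[0,0,0,0]]'>/dev/null
python3 - <<'E'
from rel import *
go([578.3,14.2,74],5.9)
E
```

```text
t 20.82 tcp [579.7  25.8 178.3] y az 5.85 F [-0.8 -0.5  0.5] open 50.1 grip 0.0 q6 -0.1
units xyz [-0.381 -0.085  3.476]
turn units -0.01
```

```bash
python3 -m crank '[[-0.381,-0.085,0.3,0],[0,0,0.7,0],[0,0,0.8,0],[0,0,0.7,0],[0,0,0.5,0],[0,0,0.3,0],[0,0,0.1,0],[0,0,0,0],[0,0,0,0]]'>/dev/null
python3 - <<'E'
from rel import *
go([578.3,14.2,74],5.9)
E
```

```text
t 21.57 tcp [578.9  13.9  77.1] y az 6.0 F [ 0.1 -0.3  1.4] open 50.2 grip 0.0 q6 -0.12
units xyz [ 0.012 -0.019  0.102]
turn units 0.02
```

```bash
python3 -m crank '[[0,-0.01,0.07,0],[0,0,0,0]]'; python3 -m crank '[[0,0,0,0],[0,0,0,0],[0,0,0,0],[0,0,0,0],[0,0,0,0],[0,0,0,0],[0,0,0,0]]' 5 30; python3 -m crank '[[0,0,-0.2,0],[0,0,-0.4,0],[0,0,-0.6,0],[0,0,-0.6,0],[0,0,-0.6,0],[0,0,-0.5,0],[0,0,0,0]]'
python3 - <<'E'
from lid import *
p=bot.state()['ee_pos']
lid(roi=(p[0],p[1]+10,100),zmin=60)
E
```

```text
time_s: 21.73
ee_pos: [578.5, 14.0, 75.0]
tool_rot: [0.669, 0.743, 0.0, 0.0]
ft_force: [-0.2, 0.7, 0.1]
opening: 49.9
grasp_force: 0.0
time_s: 22.32
ee_pos: [578.3, 14.1, 74.5]
tool_rot: [0.669, 0.743, 0.0, 0.0]
ft_force: [-0.4, 0.5, 1.6]
opening: 15.7
grasp_force: 30.0
time_s: 22.9
ee_pos: [579.9, 14.0, 165.3]
tool_rot: [0.669, 0.743, 0.002, 0.002]
ft_force: [1.4, -0.2, -0.6]
opening: 15.7
grasp_force: 30.0
pink 7578 n [ 0.056 -0.566  0.822] tilt 34.7 stand x az 95.6
```

```bash
python3 -m crank '[[0,0,-0.3,0],[0.5,0,-0.2,0],[0.8,-0.1,0,0],[0.9,-0.1,0,0],[0.9,-0.1,0,0],[0.9,-0.1,0,0],[0.8,-0.1,0,0],[0.5,-0.1,0,0]]'>/dev/null; python3 -m crank '[[0,0,0,0.5],[0,0,0,1],[0,0,0,1],[0,0,0,1],[0,0,0,1],[0,0,0,1],[0,0,0,1],[0,0,0,1],[0,0,0,1],[0,0,0,1],[0,0,0,1],[0,0,0,1]]'>/dev/null;python3 -m crank '[[0,0,0.2,1],[0,0,0.6,1],[0,0,0.6,1],[0,0,0.6,1],[0,0,0.6,1],[0,0,0.4,1],[0,0,0.2,1],[0,0,0,0.55],[0,0,0,0],[0,0,0,0]]'>/dev/null
python3 - <<'E'
from lid import *
go([545,172,51],-89.3)
p=bot.state()['ee_pos']
lid(roi=(p[0],p[1],100),zmin=20)
E
```

```text
t 25.45 tcp [543.3 170.2  80.1] y az -89.15 F [ 0.7 -0.1 -0.9] open 15.5 grip 30.0 q6 1.82
units xyz [ 0.057 -0.059  0.97 ]
turn units 0.03
pink 8087 n [-0.566 -0.008  0.824] tilt 34.5 stand x az 0.8
```

```bash
python3 -m crank '[[0,0,0.3,0],[0,0,0.3,0],[0,0,0.2,0],[0,0,0.15,0],[0,0,0.05,0],[0,0,0.05,0],[0,0,0,0]]' - 12; python3 -m crank '[[0,0,0.04,0],[0,0,0.04,0],[0,0,0.03,0],[0,0,0,0]]'
```

```text
time_s: 26.08
ee_pos: [543.6, 170.3, 48.7]
tool_rot: [1.0, 0.007, -0.0, 0.0]
ft_force: [0.7, 0.2, -1.4]
opening: 15.8
grasp_force: 12.0
time_s: 26.42
ee_pos: [544.7, 170.4, 46.4]
tool_rot: [1.0, 0.007, 0.001, -0.0]
ft_force: [0.7, -0.9, 3.8]
opening: 15.9
grasp_force: 12.0
```

```bash
python3 -m crank '[[0.19,0,0.08,0],[0.18,0,0.08,0],[0.17,0,0.1,0],[0,0,0,0]]'
python3 - <<'E'
from lid import *
p=bot.state()['ee_pos']
lid(roi=(p[0],p[1],100),zmin=20)
E
```

```text
time_s: 26.75
ee_pos: [560.8, 170.6, 37.5]
tool_rot: [1.0, 0.006, 0.0, -0.0]
ft_force: [0.3, 0.2, -0.3]
opening: 15.9
grasp_force: 12.0
pink 7738 n [-0.312 -0.004  0.95 ] tilt 18.2 stand x az 0.7
```

```bash
python3 -m crank '[[0.16,0,0.11,0],[0.15,0,0.12,0],[0.14,0,0.13,0],[0.06,0,0.07,0],[0,0,0,0]]'
python3 - <<'E'
from lid import *
p=bot.state()['ee_pos']
lid(roi=(p[0],p[1],100),zmin=5)
E
```

```text
time_s: 27.22
ee_pos: [575.5, 170.7, 24.3]
tool_rot: [1.0, 0.006, -0.0, 0.0]
ft_force: [0.7, -0.3, -1.0]
opening: 15.9
grasp_force: 12.0
pink 6614 n [-0.028  0.     1.   ] tilt 1.6 stand x az -0.6
```

```bash
python3 -m crank '[[0,0,0.04,0],[0,0,0.03,0],[0,0,0,0]]'; python3 -m crank '[[0,0,0,0],[0,0,0,0],[0,0,0,0],[0,0,0,0]]' 40;  python3 -m crank '[[0,0,-0.02,0],[0,0,0,0],[0,0,0,0],[0,0,0,0],[0,0,0,0],[0,0,0,0]]' 5 30
python3 - <<'E'
from lid import *
go(None,-89.3)
p=bot.state()['ee_pos']
im,W,m,ok,h,P,n=lid(roi=(p[0],p[1],100),zmin=5)
Q=W[m&(abs(W[...,2]-13)<4)];print(cv2.minAreaRect(Q[:,:2].astype(np.float32)),np.median(Q[:,2]),Q.max(0),Q.min(0))
E
```

```text
time_s: 27.52
ee_pos: [575.7, 170.8, 23.1]
tool_rot: [1.0, 0.007, 0.001, -0.0]
ft_force: [2.3, 1.3, 1.3]
opening: 15.8
grasp_force: 12.0
time_s: 27.85
ee_pos: [574.9, 170.7, 22.8]
tool_rot: [1.0, 0.007, -0.0, 0.0]
ft_force: [0.5, -0.0, 0.4]
opening: 39.2
grasp_force: 0.0
time_s: 28.35
ee_pos: [575.1, 170.7, 23.4]
tool_rot: [1.0, 0.007, -0.0, -0.0]
ft_force: [-0.6, 0.1, 0.6]
opening: 15.9
grasp_force: 30.0
t 28.35 tcp [575.1 170.7  23.4] y az -89.25 F [-0.6  0.1  0.6] open 15.9 grip 30.0 q6 1.81
turn units 0.01
pink 6543 n [0.001 0.001 1.   ] tilt 0.1 stand x az -140.1
((577.7975463867188, 170.1742706298828), (118.41531372070312, 66.06224060058594), 0.6989754438400269) 13.009488258639408 [637.35094735 203.81874059  16.80357915] [518.61053575 137.32324066  10.01549949]
```

```bash
python3 -m crank '[[0,0,-0.3,0],[0,0,-0.7,0],[0,0,-0.9,0],[0,0,-0.9,0],[0,0,-0.9,0],[0,0,-0.5,0]]'>/dev/null; python3 -m crank '[[-0.3,-0.5,0,0],[-0.4,-0.8,0,0],[-0.4,-0.8,0,0],[-0.4,-0.8,0,0],[-0.4,-0.8,0,0],[-0.3,-0.4,0,0],[0,0,0,0],[0,0,0,0],[0,0,0,0]]'>/dev/null
python3 - <<'E'
from lid import *
p=bot.state()['ee_pos']
im,W,m,ok,h,P,n=lid('w5',roi=(p[0],p[1],100),zmin=100)
Q=W[m&(abs(W[...,2]-P[:,2].mean())<4)];print(cv2.minAreaRect(Q[:,:2].astype(np.float32)),np.median(Q[:,2]),np.percentile(Q,99.7,axis=0),p)
go([509.2,294.8,112],-89.3)
E
```

```text
pink 6551 n [0.    0.001 1.   ] tilt 0.0 stand x az -106.3
((510.64215087890625, 291.7640075683594), (118.22899627685547, 65.99696350097656), 0.9600266218185425) 139.35622664959092 [569.84528835 324.77120646 141.3023206 ] [507.82217995 292.45389371 149.76612859]
t 29.7 tcp [508.  292.2 149.7] y az -89.28 F [ 0.3 -0.4 -1.2] open 16.2 grip 30.0 q6 2.04
units xyz [ 0.042 -0.085  1.256]
turn units 0.0
```

View pics/w5.png

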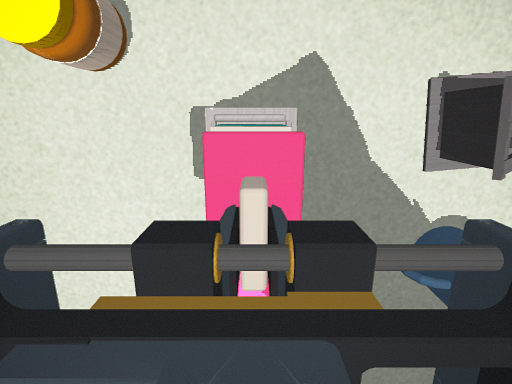

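The lid is held level at (254,175), over the caddy at (255,118).

```bash
python3 -m crank '[[0.045,-0.09,0.2,0],[0,0,0.4,0],[0,0,0.35,0],[0,0,0.2,0],[0,0,0.05,0],[0,0,0,0],[0,0,0,0]]'
python3 - <<'E'
from rel import *
go([509.3,295,102.4],-89.3)
E
```

```text
time_s: 30.28
ee_pos: [508.9, 295.5, 113.3]
tool_rot: [1.0, 0.006, -0.0, 0.0]
ft_force: [0.0, -0.9, -0.6]
opening: 15.9
grasp_force: 30.0
t 30.28 tcp [508.9 295.5 113.3] y az -89.26 F [ 0.  -0.9 -0.6] open 15.9 grip 30.0 q6 2.04
units xyz [0.012 0.018 0.365]
turn units 0.01
```

```bash
python3 -m crank '[[0.01,0.015,0.1,0],[0,0,0.08,0],[0,0,0.05,0],[0,0,0.04,0],[0,0,0.03,0],[0,0,0.03,0],[0,0,0,0]]'; python3 -m crank '[[0,0,0.03,0],[0,0,0.02,0],[0,0,0,0]]'
```

```text
time_s: 30.87
ee_pos: [509.1, 295.1, 103.4]
tool_rot: [1.0, 0.007, -0.0, 0.0]
ft_force: [-0.7, 0.1, -1.1]
opening: 16.1
grasp_force: 30.0
time_s: 31.12
ee_pos: [509.3, 295.2, 102.4]
tool_rot: [1.0, 0.007, 0.0, -0.0]
ft_force: [-2.6, -1.6, 5.0]
opening: 16.0
grasp_force: 30.0
```

```bash
python3 -m crank '[[0,0,0.015,0],[0,0,0,0]]' - 10; python3 -m crank '[[0,0,0,0],[0,0,0,0],[0,0,0,0],[0,0,0,0]]' 45 >/dev/null; python3 -m crank '[[0,0,-0.3,0],[0,0,-0.6,0],[0,0,-0.8,0],[0,0,-0.8,0],[0,0,-0.6,0],[0,0,0,0],[0,0,0,0]]'>/dev/null
python3 - <<'E'
from lid import *
p=bot.state()['ee_pos']
im,W,m,ok,h,P,n=lid('w6',roi=(512,294,100),zmin=60)
Q=W[m&(abs(W[...,2]-P[:,2].mean())<4)];print(cv2.minAreaRect(Q[:,:2].astype(np.float32)),np.median(Q[:,2]))
for nm in('side','scene'):
    im,*r=cam(nm)
    if nm=='side': cv2.imwrite('pics/s6.png',cv2.resize(im[230:330,180:310],None,fx=5,fy=5,interpolation=cv2.INTER_CUBIC)[...,::-1])
    lid(roi=(512,294,80),zmin=60,name=nm)
go(None)
E
```

```text
time_s: 31.28
ee_pos: [509.3, 295.2, 102.3]
tool_rot: [1.0, 0.007, 0.0, -0.0]
ft_force: [-3.7, -2.3, 9.0]
opening: 15.7
grasp_force: 10.0
pink 4134 n [0.    0.001 1.   ] tilt 0.0 stand x az -110.2
((511.77276611328125, 294.53875732421875), (118.02500915527344, 65.7430648803711), 0.7166556715965271) 92.04130176810457
pink 600 n [0.001 0.003 1.   ] tilt 0.2 stand x az -117.6
pink 356 n [-0.    -0.002  1.   ] tilt 0.1 stand x az 76.2
t 32.45 tcp [508.7 294.8 193.6] y az -89.25 F [ 0.1 -0.5 -0.1] open 45.2 grip 0.0 q6 2.04
```

View pics/s6.png

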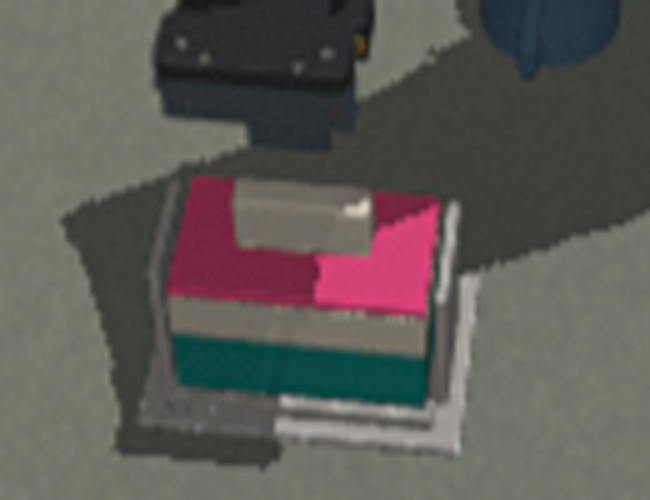

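The picture shows box, tray and lid stacked flush in the caddy, with the lid at (305,245). The lid top is at z 92.0, where 79 + 13 = 92 is expected, and its tilt is 0°. The gripper is clear, so I hand in.

```bash
python3 - <<'E'
from bench import bot
print(bot.sign_off())
E
```

```text
the job is handed in; nothing more can be done
None
```

The lunch box is packed in its caddy and handed in at about 32.5 s of the 72 s: the food box, then the tray, then the lid, each fully home and level by the camera measurements, and none of the bystander items was handled.

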